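# Fill the inspection tray and hold the coating probe on the marked baseplate

### The job

Set the two loose knee baseplates gently into the two empty compartments of the inspection tray, flat, keel up, square to the compartment and with the notch towards the tray's front side like the two already there. Then lift the coating-thickness probe out of its holder and hold it upright on the spot inside the pencilled ring of the marked plate, pressing lightly so that its sprung tip is pushed about half way in. Finish while still holding the probe there for the reading, and leave everything else on the bench as it is.

Things in the scene. Friction and masses are not known exactly. Their poses are not given: they have to be found in the camera images.
- plate_marked: Loose kidney-shaped metal knee baseplate, off-white coated top with a pencilled ring, 76 mm (y) x 42 mm (x) x 4.5 mm. Round keel post, 14 mm diameter, stands at the origin, top 44.5 mm above the underside; a 3 mm thin fin along y (22 mm) crosses its foot, up to 20 mm high. Kidney notch, 9 mm deep, in the -x edge. Origin: underside, on the keel's axis; z up. About 90 g. Lies keel up on the bench, notch roughly to the robot.
- plate_plain: The other loose baseplate: same shape, size and axes as plate_marked, without a ring. It lies keel up on the bench.
- plate_tray_a: Baseplate of the same shape, already lying in one of the tray's four compartments (which one varies), notch towards the tray's front.
- plate_tray_b: Another such baseplate already in the tray.
- spot (a point): Middle of the pencilled ring (20 mm across, line 2 mm) on the coated top face of plate_marked: 23 mm from the keel's axis towards the plate's -y, 4.5 mm above its underside. Its axes are those of the plate.
- tray: Fixed aluminium tray, 148 mm (x) x 188 mm (y) x 16 mm high, perforated floor 4 mm thick, walls and two crossing dividers 4 mm thick, rim-high: 2 by 2 compartments, each 68 mm (x) x 88 mm (y) inside. A plate lies with its long side along the tray's y. Origin: centre of the underside; x points away from the front side. A low wire loop at each short side.
- tray_front (a point): Middle of the rim of the tray's front long side (-x, nearest the robot); the notches face this side, that is a plate's x axis points as the tray's.
- place_1 (a point): Centre of the floor of the tray's front left compartment (tray -x, +y), at the height of the floor's top.
- place_2 (a point): The same, front right compartment (-x, -y).
- place_3 (a point): The same, back left compartment (+x, +y).
- place_4 (a point): The same, back right compartment (+x, -y).
- holder: Fixed grey tube, 38 mm diameter and 70 mm high, on a black 72 mm foot disc; the probe stands upright in its 17 mm bore. Origin: centre of the underside.
- probe: Cordless pen probe, about 122 g: black grip barrel, 22 mm diameter, 84 mm long, above its origin; steel nose, 14 mm diameter, 48 mm long, below it; then the sprung tip. Origin: on the axis at the barrel's lower end, which rests on the holder's top (70 mm over the bench), nose and tip in the bore: lift straight up 62 mm or more to clear. z up the axis.
- probe_tip (a joint): How far the probe's sprung tip is pushed in, m: 0 out, 0.008 fully in; the spring takes about 1.2 N to start and 800 N/m after that (half way in: about 4.4 N; fully in: about 7.6 N, then it is solid).
- probe_point (a point): End of the probe's tip, a flat foot of 8 mm diameter, on the axis 60 mm below the probe's origin when the tip is out. Its z is the probe's.
- jar_tall: bystander: clear jar with a white screw cap, 48 mm diameter, 62 mm high; leave it alone. Origin: underside.
- jar_low: bystander: low clear jar with a grey cap, 60 mm diameter, 42 mm high; leave it alone. Origin: underside.
- femoral_head: bystander: white ceramic ball head of a hip joint, 32 mm diameter, 30 mm high; leave it alone. Origin: underside.
- cup_liner: bystander: small white open cup (hip socket liner), 48 mm diameter, 24 mm high; leave it alone. Origin: underside.
- zero_disc: bystander: steel disc, 38 mm diameter, 8 mm thick; leave it alone. Origin: underside.
- hip_stem: bystander: metal hip stem lying flat, about 140 mm long, 17 mm high; leave it alone. Origin: underside.
- screwdriver: bystander: screwdriver lying flat, 150 mm long; leave it alone. Origin: underside.

How it is judged:
On the way, in this order (a step that is already met when the one before it is completed fails the run):
1. both loose plates lie flat and square in compartments of the tray, notch to the front, let go ((horizontal distance between plate_marked and place_1 below 0.013 m or horizontal distance between plate_marked and place_2 below 0.013 m or horizontal distance between plate_marked and place_3 below 0.013 m or horizontal distance between plate_marked and place_4 below 0.013 m) and z of plate_marked in the frame of tray between 0.002 and 0.007 m and angle between each of plate_marked, plate_plain's own z axis and vertical below 0.06 rad and angle between the x axis of each of plate_marked, plate_plain and the x axis of tray, either way round below 0.2 rad and x of tray_front in the frame of plate_marked below 0 m and contact force between the fingers and plate_marked below 0.1 N and (horizontal distance between plate_plain and place_1 below 0.013 m or horizontal distance between plate_plain and place_2 below 0.013 m or horizontal distance between plate_plain and place_3 below 0.013 m or horizontal distance between plate_plain and place_4 below 0.013 m) and z of plate_plain in the frame of tray between 0.002 and 0.007 m and x of tray_front in the frame of plate_plain below 0 m and contact force between the fingers and plate_plain below 0.1 N), for 0.2 s.
2. the probe is lifted clear of its holder, upright in the fingers (height (world z) of probe_point above 0.075 m and angle between probe's own z axis and vertical below 0.2 rad and contact force between the fingers and probe above 1 N), for 0.1 s.
At the end, for the whole second after the job is handed in: Four plates in their own compartments, flat, square within 0.2 rad, notch to the front; fingers hold the probe still, upright within 0.1 rad, tip within 5.5 mm of the ring's middle, pushed in 1.5 to 6.8 mm, pressing the plate with 1.5 to 8 N, clear of tray and holder (all of step 1 and (horizontal distance between plate_tray_a and place_1 below 0.013 m or horizontal distance between plate_tray_a and place_2 below 0.013 m or horizontal distance between plate_tray_a and place_3 below 0.013 m or horizontal distance between plate_tray_a and place_4 below 0.013 m) and z of plate_tray_a in the frame of tray between 0.002 and 0.007 m and angle between each of plate_tray_a, plate_tray_b's own z axis and vertical below 0.06 rad and angle between the x axis of each of plate_tray_a, plate_tray_b and the x axis of tray, either way round below 0.2 rad and x of tray_front in the frame of plate_tray_a below 0 m and (horizontal distance between plate_tray_b and place_1 below 0.013 m or horizontal distance between plate_tray_b and place_2 below 0.013 m or horizontal distance between plate_tray_b and place_3 below 0.013 m or horizontal distance between plate_tray_b and place_4 below 0.013 m) and z of plate_tray_b in the frame of tray between 0.002 and 0.007 m and x of tray_front in the frame of plate_tray_b below 0 m and horizontal distance between probe_point and spot below 0.0055 m and angle between probe's own z axis and vertical below 0.1 rad and value of joint probe_tip between 0.0015 and 0.0068 m and contact force between probe and plate_marked between 1.5 and 8 N and contact force between probe and the fingers above 1 N and contact force between probe and tray below 0.1 N and contact force between probe and holder below 0.1 N and linear speed of probe below 0.02 m/s); the arm keeps its last pose, push and grip.
It fails at once if the probe is pressed on a plate with more than 15 N (contact force between probe and plate_marked above 15 N or contact force between probe and plate_plain above 15 N or contact force between probe and plate_tray_a above 15 N or contact force between probe and plate_tray_b above 15 N).
It fails at once if a loose plate is pressed or banged on the tray (more than 40 N) (contact force between any of plate_marked, plate_plain and tray above 40 N).
It fails at once if a plate is let fall or knocked loose (over 0.4 m/s while not held, as from a drop of 1 cm) ((linear speed of plate_marked above 0.4 m/s and contact force between the fingers and plate_marked below 0.1 N) or (linear speed of plate_plain above 0.4 m/s and contact force between the fingers and plate_plain below 0.1 N) or (linear speed of plate_tray_a above 0.4 m/s and contact force between the fingers and plate_tray_a below 0.1 N) or (linear speed of plate_tray_b above 0.4 m/s and contact force between the fingers and plate_tray_b below 0.1 N)).
It fails at once if another thing on the bench is moved by more than 20 mm (distance of any of jar_tall, jar_low, femoral_head, cup_liner, zero_disc, hip_stem, screwdriver from where it was at the start of the episode above 0.02 m).
It also fails if it takes over 72 s, if anything falls off the work surface, if the arm or the gripper's body presses on something with over 40 N, if the wrist force passes 120 N, or if a joint passes its speed limit or range.

### The arm

A 6-joint arm with a two-finger parallel gripper is mounted at the origin on the work surface. World frame = base frame: x ahead of the robot, y to its left, z up, the work surface at z = 0. Lengths are in m, angles in rad, forces in N, time in s.
With the tool pointing down it reaches from about 0.25 to 0.725 m from the base axis. Payload 9.7 kg.
Tool frame: the origin (TCP) lies midway between the tips of the shut fingers; the grasp point (between the pads) lies 19 mm behind it; z points along the fingers, x is the direction in which the jaws open and shut, and the axes are right-handed (so a half turn about z gives the same grasp; the last joint's range is limited). The gripper opens to 85 mm and grips with 20 to 120 N. Pads are 22 mm wide; open, the fingers measure 114 mm over their backs; the gripper's body (76 mm by 85 mm) begins 54 mm behind the grasp point. The pads swing forward as they close: fully open they stand 13 mm farther back than shut.
Start: joints at [-1.253, 0.087, 0.176, 1.66, 0, 1.571], TCP at [0.172, -0.522, 0.231] pointing down, gripper open.
Joint ranges: [-3.13, 3.13], [-0.85, 1.81], [-1.15, 1.24], [-2.2, 2.28], [-1.44, 1.52], [-3.14, 3.14]. Speed limits (rad/s): [2.22, 2.22, 2.57, 3.14, 3.14, 3.14].

### API

Orientations are given as [roll, pitch, yaw] about the fixed x, y, z axes, in that order (R = Rz(yaw) Ry(pitch) Rx(roll)).
In Python, from bench import sensors, vision, job_done gives the robot as it stands.
- The arm moves only by the tool arm_command, never from a script. Its arguments are lists of equal length, an entry for each row: "translation": the shift along the tool's x, y, z in mm, a list of three; "yaw": the turn about the tool's z in degrees; "gripper": the closure, from 0 (fully open) to 1 (shut). In form: {"translation": [[dx, dy, dz], ...], "yaw": [yaw, ...], "gripper": [gripper, ...]}. A call has 1 to 8 rows; each row is the pose to reach, as a shift and turn from the pose commanded when the call began, along the tool's axes at that moment; what a row does not reach only later rows make up. A row lasts 1/12 s, in which the tool goes at most 41.7 mm and 7.16 degrees, less where a joint would pass 70% of its speed; a pose out of reach is approached as far as the arm can. A call with a gripper value outside its range is refused whole. The fingers move at their own pace and stop on an object; "newtons" is the grip in N (left out, the last holds). Time passes only in rows, so rows that repeat a pose let the fingers close. It gives the time, the measured TCP pose, the force and the opening at its end, in the units of the state.
- sensors.get_state(): the state, without advancing time (a new reading comes with each control period).
- vision.camera(name): name is "side" or "top" or "wrist"; returns the picture (400x640x3 uint8, blue, green, red); there is no depth.
- vision.camera_info(name): a dict with "vertical_fov" (degrees; the focal length in pixels is half the picture's height over the tangent of half this angle, whatever the lens; pixels are square), "cx", "cy" (the principal point, pixels), "k1" (the pictures are not rectified: a ray, as slopes to the right and down, at radius r is drawn at 1 + k1 r^2 times it, then the intrinsics apply), "R" (3x3) and "t" (3): a world point X has camera coordinates R X + t. Camera axes: x right, y down, z forward; pixel columns grow to the right and rows downward; lengths in m; the calibration is good to about 2 mm. A picture is of the moment at which its call begins: read the wrist's pose just before it. camera_info takes no time and is no camera call; for the wrist camera it gives the pose at the moment of the call.
- job_done(): hands the job in, once; it reports no verdict.
The state is a dict: "time_s": time; "q": joint angles; "qvel": joint speeds; "tau": joint torques, N m; "eef_pos": TCP position; "tcp_rot": TCP orientation; "force": force on the tool from outside, world axes, zero at the start; "torque": the same for the moment, N m; "gripper_width": opening from 0.0 (shut) to 1.0 (fully open).
Only numpy, scipy, OpenCV 4.12 (cv2) and the standard library are available. Lean on these libraries where they do the work, as an engineer would, in place of code of your own. Each camera call takes 0.05 s, during which the arm holds its last target.

## Working session

There is one attempt and no reset: what is moved stays moved. The work goes in short steps, Python scripts to look and compute and a tool call to move; the robot and the scene stay as the last step left them, time stands still between calls to the robot, and variables do not carry over. Pictures are saved under pics/ and viewed, and the job is handed in when it is done.

Besides the shell and the picture viewer there is one more tool, called by a JSON object that holds its "op" and its "data". arm_command: Moves the arm, as the interface text tells. Its arguments: {"type":"object","properties":{"translation":{"type":"array"},"yaw":{"type":"array"},"gripper":{"type":"array"},"newtons":{"type":"number"}},"required":["translation","yaw","gripper"]}

```bash
ls; mkdir -p pics
python3 - <<'E'
from bench import sensors, vision
import cv2
print(sensors.get_state())
for n in ['side','top','wrist']:
    i=vision.camera_info(n); print(n,i)
    cv2.imwrite(f'pics/{n}0.png',vision.camera(n))
E
```

```text
pics
{'time_s': 0.0, 'q': array([-1.25301960e+00,  8.75126183e-02,  1.75127848e-01,  1.65978194e+00,
        8.89611684e-06,  1.57079045e+00]), 'qvel': array([ 0.00088641,  0.00038361, -0.00045276,  0.000425  , -0.00052106,
        0.00023408]), 'tau': array([-4.26593382e-03, -5.20399153e+01,  4.64793098e+01,  1.63938623e-02,
       -1.89421162e-04,  4.77150820e-06]), 'eef_pos': array([ 0.17178412, -0.52225305,  0.23055095]), 'tcp_rot': array([-3.14158375e+00,  1.37038251e-03, -1.25301372e+00]), 'force': array([0.09463123, 0.41001289, 0.70078362]), 'torque': array([-0.05711487, -0.00861094,  0.00836796]), 'gripper_width': 1.0019280699408841}
side {'vertical_fov': 47.20171250494157, 'cx': 319.8008344637695, 'cy': 197.17648798893896, 'k1': -0.12106425980790454, 'R': array([[-0.78828689, -0.61529513,  0.00395962],
       [-0.47254619,  0.60125713, -0.64435236],
       [ 0.39408612, -0.50980563, -0.76471848]]), 't': array([0.43867855, 0.2731563 , 1.17412014])}
top {'vertical_fov': 52.80004174462804, 'cx': 318.39917559786556, 'cy': 203.06372334736733, 'k1': -0.04353850997253677, 'R': array([[-0.00613501, -0.9992318 , -0.03870621],
       [-0.9949846 ,  0.00996435, -0.09953064],
       [ 0.09983987,  0.03790146, -0.99428139]]), 't': array([0.03961969, 0.55656357, 0.94518593])}
wrist {'vertical_fov': 62.01950862250282, 'cx': 319.3555607689812, 'cy': 203.02981203992198, 'k1': -0.03557783073083557, 'R': array([[ 0.31270156, -0.94985067, -0.00120181],
       [-0.89823918, -0.2961214 ,  0.32477453],
       [-0.30884318, -0.10047799, -0.94579071]]), 't': array([-0.5501463 , -0.04161688,  0.38115641])}
```

View pics/top0.png

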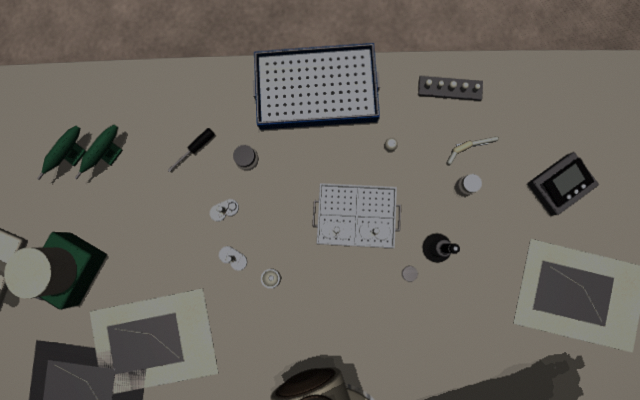

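View pics/side0.png

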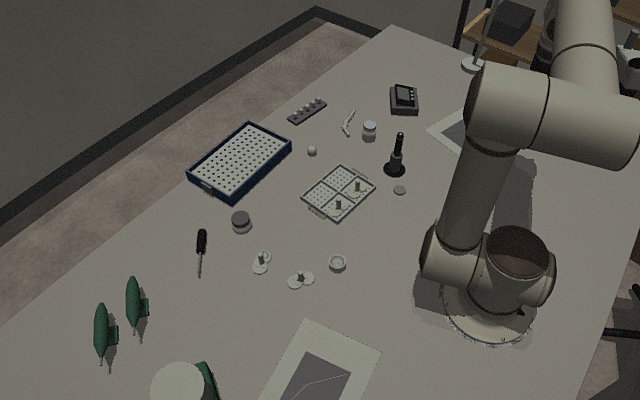

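View pics/wrist0.png

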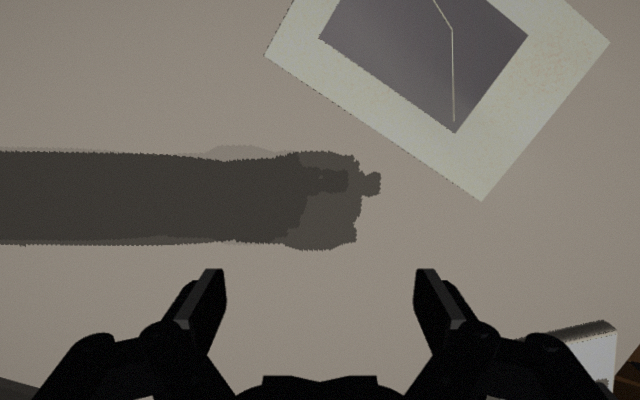

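The top picture shows the tray at about (357,216). Its two front compartments hold plates with keels at about (337,231) and (375,231), and the two back ones are empty. The loose plates are at (224,210), which has the ring, and (232,258). The probe holder is at about (438,248). Next I'll enlarge these areas.

```bash
cat > h.py <<'E'
import numpy as np, cv2
from bench import sensors, vision
def pix2world(uv,z,info):
    """pixel -> world point on plane height z"""
    f=200/np.tan(np.radians(info['vertical_fov'])/2)
    K=np.array([[f,0,info['cx']],[0,f,info['cy']],[0,0,1]])
    # k1 distortion on slopes: cv2 model with only k1
    p=cv2.undistortPointsIter(np.array([[uv]],float),K,np.array([info['k1'],0,0,0.]),None,None,(3,50,1e-10))[0,0]
    R=np.array(info['R']);t=np.array(info['t'])
    c=-R.T@t; d=R.T@np.array([p[0],p[1],1])
    return c+d*(z-c[2])/d[2]
def world2pix(X,info):
    f=200/np.tan(np.radians(info['vertical_fov'])/2)
    K=np.array([[f,0,info['cx']],[0,f,info['cy']],[0,0,1]])
    r,_=cv2.Rodrigues(np.array(info['R']))
    return cv2.projectPoints(np.array([X],float),r,np.array(info['t']),K,np.array([info['k1'],0,0,0.]))[0][0,0]
def crop(img,x0,y0,w,h,s,name):
    c=cv2.resize(img[y0:y0+h,x0:x0+w],None,fx=s,fy=s,interpolation=cv2.INTER_CUBIC)
    c=cv2.convertScaleAbs(c,alpha=1.5)
    step=max(10,(w//8)//10*10)
    for u in range((x0//step+1)*step,x0+w,step):
        cv2.line(c,((u-x0)*s,0),((u-x0)*s,6),(0,0,255),1);cv2.putText(c,str(u),((u-x0)*s,18),0,.4,(0,0,255),1)
    for v in range((y0//step+1)*step,y0+h,step):
        cv2.line(c,(0,(v-y0)*s),(6,(v-y0)*s),(0,0,255),1);cv2.putText(c,str(v),(8,(v-y0)*s),0,.4,(0,0,255),1)
    cv2.imwrite(name,c)
E
python3 - <<'E'
from h import *
t=cv2.imread('pics/top0.png')
crop(t,200,190,80,75,8,'pics/topA.png')
crop(t,305,175,105,80,7,'pics/topB.png')
crop(t,380,220,90,70,8,'pics/topC.png')
i=vision.camera_info('top')
for n,uv,z in [('k1',(224,210),.0),('k2',(232,258),0),('trayfl',(318,246),.016),('br',(396,185),.016),('holder',(438,248),0)]:
    print(n,pix2world(uv,z,i).round(4))
E
```

```text
k1 [0.5446 0.2737 0.    ]
k2 [0.4249 0.2516 0.    ]
trayfl [0.4536 0.0372 0.016 ]
br [ 0.6006 -0.1545  0.016 ]
holder [ 0.4465 -0.2555  0.    ]
```

View pics/topA.png

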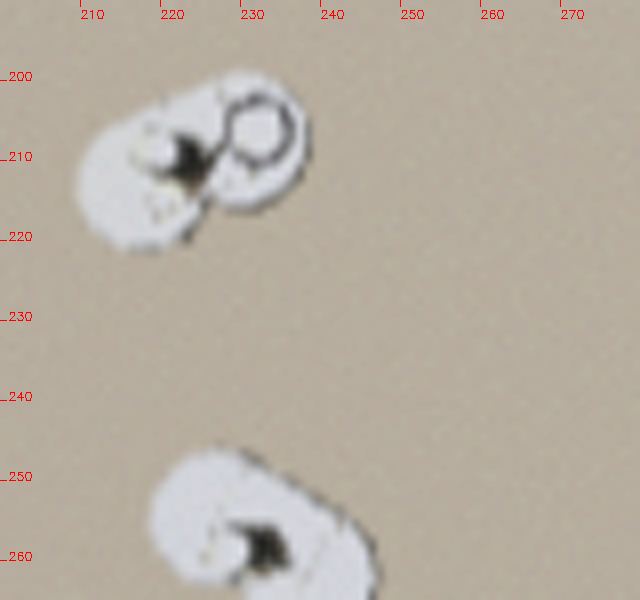

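View pics/topB.png

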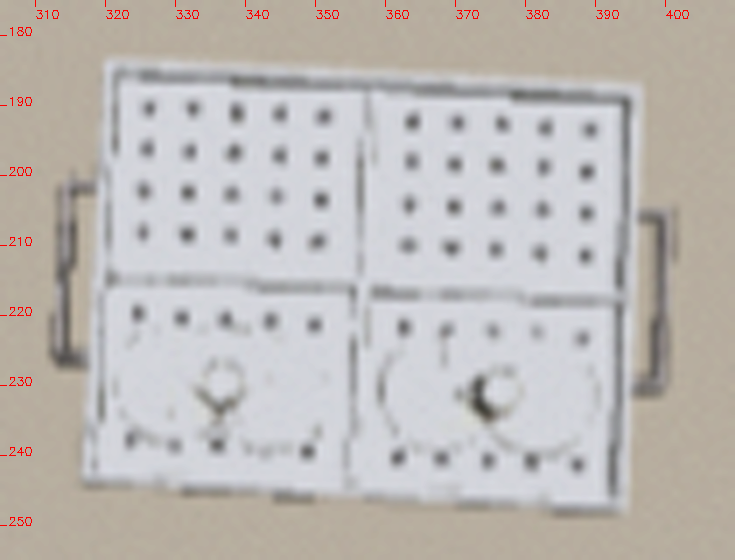

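View pics/topC.png

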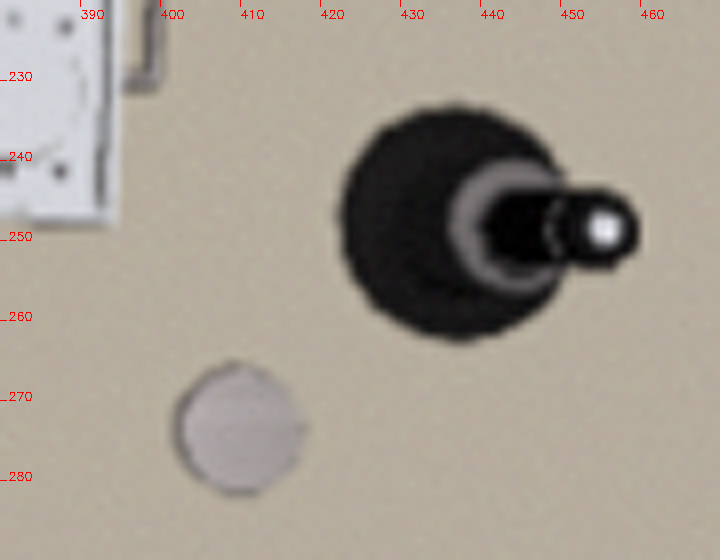

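```bash
cat >> h.py <<'E'
from scipy.spatial.transform import Rotation as Ro
def go(target,yawdeg):
    """print tool-frame shift (mm) and yaw turn (deg) to reach world target with tool down, yaw"""
    s=sensors.get_state(); R=Ro.from_euler('xyz',s['tcp_rot']).as_matrix()
    d=R.T@(np.array(target)-s['eef_pos'])*1000
    # tool pointing down: +turn about tool z = -yaw in world
    dy=(yawdeg-np.degrees(s['tcp_rot'][2])+180)%360-180
    print('t',s['time_s'],'pos',s['eef_pos'].round(4),'rpy',np.degrees(s['tcp_rot']).round(2),'SHIFT',d.round(1),'TURN',round(-dy,2))
E
python3 - <<'E'
from h import *
t=cv2.imread('pics/top0.png')
crop(t,205,240,60,60,10,'pics/topD.png')
i=vision.camera_info('top')
f=lambda x0,y0,s,cx,cy:(x0+(cx+.5)/s-.5,y0+(cy+.5)/s-.5)
c=[pix2world(f(305,175,7,*p),.016,i) for p in [(107,62),(640,85),(82,484),(625,510)]]
c=np.array(c);print(c.round(4),c.mean(0).round(4))
print('sizes',np.linalg.norm(c[0]-c[1]),np.linalg.norm(c[0]-c[2]),'yaw x', [np.degrees(np.arctan2(*(a-b)[[1,0]])).round(2) for a,b in [(c[0],c[2]),(c[1],c[3])]], 'y',[np.degrees(np.arctan2(*(a-b)[[1,0]])).round(2)-90 for a,b in [(c[0],c[1]),(c[2],c[3])]])
keeltop=pix2world(f(200,190,8,160,150),.0445,i); ring=pix2world(f(200,190,8,259,131),.0045,i)
print('marked keel',keeltop,'ring',ring,np.linalg.norm((keeltop-ring)[:2]),'yaw',np.degrees(np.arctan2(*(keeltop-ring)[[1,0]]))-90)
w=vision.camera_info('wrist');C=-w['R'].T@w['t'];s=sensors.get_state()
R=Ro.from_euler('xyz',s['tcp_rot']).as_matrix()
print('cam in tool',R.T@(C-s['eef_pos']),'axis',R.T@w['R'][2],'right',R.T@w['R'][0])
go((.48,.20,.3),29)
E
```

```text
[[ 0.6066  0.0317  0.016 ]
 [ 0.5964 -0.1544  0.016 ]
 [ 0.4591  0.0413  0.016 ]
 [ 0.4489 -0.1456  0.016 ]] [ 0.5278 -0.0568  0.016 ]
sizes 0.18642301307330983 0.14784790602651068 yaw x [np.float64(-3.73), np.float64(-3.41)] y [np.float64(-3.1500000000000057), np.float64(-3.1200000000000045)]
marked keel [0.54496715 0.27228372 0.0445    ] ring [0.55422382 0.25247996 0.0045    ] 0.021860356467697458 yaw 25.052314664081436
cam in tool [ 0.0005932  -0.08458573 -0.14267781] axis [8.65899416e-05 3.24802485e-01 9.45781866e-01] right [ 9.99999943e-01 -3.37739480e-04  2.44334200e-05]
t 0.15 pos [ 0.1718 -0.5223  0.2308] rpy [-1.80e+02  6.00e-02 -7.18e+01] SHIFT [-590.  -518.4  -68.6] TURN -100.8
```

View pics/topD.png

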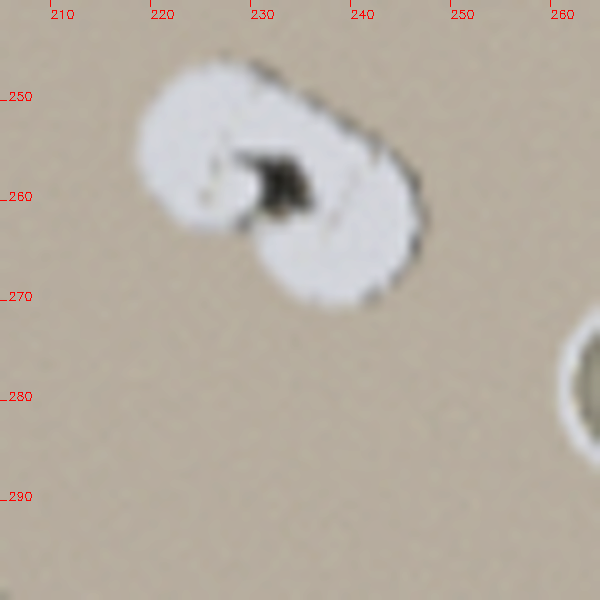

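Tray centre is (0.528, -0.057) with yaw about -3.4°, and the measured 186x148 mm matches the nominal size. The marked plate's keel is at (0.545, 0.272) with yaw about 25°. The plain plate has its notch at lower left, so its yaw is about -30°. I'll move over the marked plate now.

Run:
```python
from h import *
go((.545,.272,.23),25)
```

```text
t 0.15 pos [ 0.1718 -0.5223  0.2308] rpy [-1.80e+02  6.00e-02 -7.18e+01] SHIFT [-638.  -602.7    1.4] TURN -96.8
```

{"op": "arm_command", "data": {"translation": [[-25,-24,0],[-50,-48,0],[-80,-75,0],[-110,-104,0],[-138,-130,0],[-166,-156,0],[-194,-183,0],[-222,-209,0]], "yaw": [-5,-10,-15,-20,-25,-30,-35,-40], "gripper": [0,0,0,0,0,0,0,0]}}

```text
time_s: 0.82
eef_pos: [0.3012, -0.2445, 0.2312]
tcp_rot: [-3.142, -0.0, -0.551]
force: [0.6, 0.3, -0.6]
gripper_width: 1.0
```

Run:
```python
from h import *
go((.545,.272,.23),25)
```

```text
t 0.8167 pos [ 0.3012 -0.2445  0.2312] rpy [-1.800e+02 -2.000e-02 -3.158e+01] SHIFT [ -62.8 -567.7    1.2] TURN -56.58
```

Both the direction and the turn sign are right.

{"op": "arm_command", "data": {"translation": [[-4,-38,0],[-8,-76,0],[-13,-114,0],[-17,-152,0],[-21,-190,0],[-25,-228,0],[-29,-266,0],[-34,-304,0]], "yaw": [-7,-14,-21,-28,-35,-42,-49,-56], "gripper": [0,0,0,0,0,0,0,0]}}

```text
time_s: 1.48
eef_pos: [0.4326, 0.0321, 0.2312]
tcp_rot: [3.141, -0.0, 0.429]
force: [1.0, -0.7, -0.4]
gripper_width: 1.003
```

Run:
```python
from h import *
go((.545,.272,.23),25)
```

```text
t 1.4833 pos [0.4326 0.0321 0.2312] rpy [ 1.7999e+02 -1.0000e-02  2.4570e+01] SHIFT [ 201.9 -171.5    1.2] TURN -0.43
```

{"op": "arm_command", "data": {"translation": [[28,-24,0],[56,-48,0],[84,-72,0],[112,-95,0],[140,-119,0],[168,-143,0],[190,-162,0],[202,-172,0]], "yaw": [0,0,0,0,0,0,0,0], "gripper": [0,0,0,0,0,0,0,0]}}

```text
time_s: 2.15
eef_pos: [0.5466, 0.2727, 0.2298]
tcp_rot: [-3.141, 0.001, 0.424]
force: [0.5, 0.7, -0.7]
gripper_width: 1.001
```

{"op": "arm_command", "data": {"translation": [[0,0,0],[0,0,0],[0,0,0]], "yaw": [0,0,0], "gripper": [0,0,0]}}

```text
time_s: 2.4
eef_pos: [0.5457, 0.2691, 0.2311]
tcp_rot: [3.141, 0.001, 0.422]
force: [-0.2, -0.7, -0.1]
gripper_width: 0.998
```

Run:
```python
from h import *
import json
go((.545,.272,.23),25)
i=vision.camera_info('wrist'); im=vision.camera('wrist'); cv2.imwrite('pics/w1.png',im)
np.savez('w1.npz',**i)
crop(im,0,0,640,400,1,'pics/w1v.png')
go((.545,.272,.23),25)
```

```text
t 2.4 pos [0.5457 0.2691 0.2311] rpy [1.7999e+02 4.0000e-02 2.4200e+01] SHIFT [ 0.5 -2.9  1.1] TURN -0.8
t 2.45 pos [0.5457 0.2689 0.2315] rpy [1.7999e+02 1.0000e-02 2.4170e+01] SHIFT [ 0.6 -3.2  1.5] TURN -0.83
```

View pics/w1v.png

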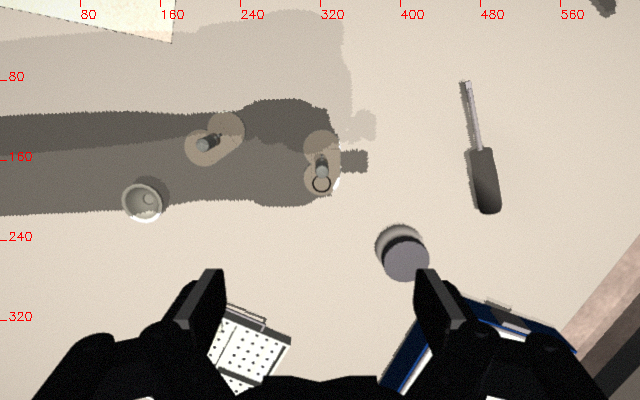

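The wrist picture shows the marked plate at about (321,165) with its ring at (321,184), and the plain plate at about (207,140). I'll enlarge both.

Run:
```python
from h import *
im=cv2.imread('pics/w1.png'); im=cv2.convertScaleAbs(im,alpha=1.5)
crop(im,285,115,75,90,7,'pics/w1a.png')
crop(im,170,95,90,85,7,'pics/w1b.png')
```

```text
(no output)
```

View pics/w1a.png

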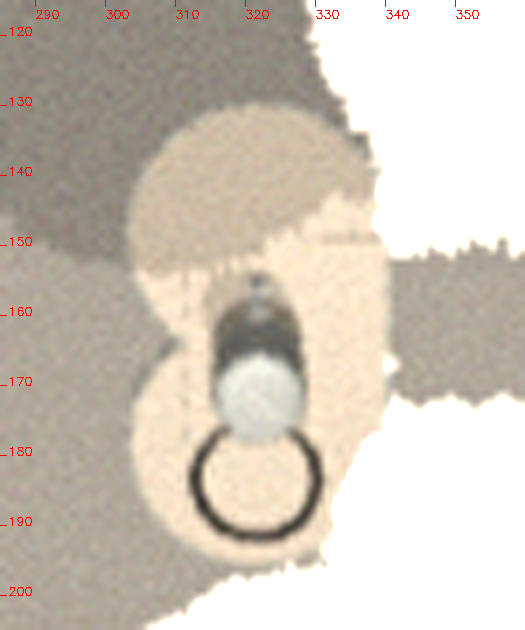

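View pics/w1b.png

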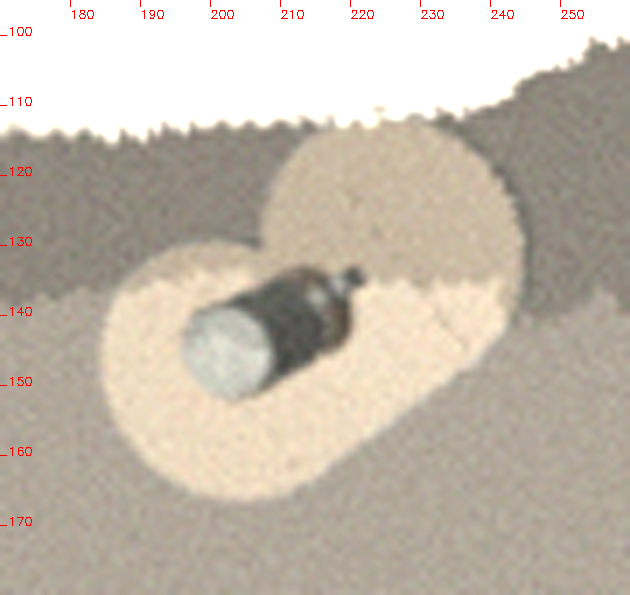

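Run:
```python
from h import *
i=dict(np.load('w1.npz'))
f=lambda x0,y0,s,cx,cy:(x0+(cx+.5)/s-.5,y0+(cy+.5)/s-.5)
P=lambda p,z,o:pix2world(f(*o,7,*p),z,i)
a=(285,115);b=(170,95)
k=P((259,396),.0445,a);r=P((256,482),.0045,a)
print('marked',k.round(4),r.round(4),np.linalg.norm((k-r)[:2]),np.degrees(np.arctan2(*(k-r)[[1,0]]))-90)
k=P((228,352),.0445,b);l1=P((232,370),.0045,b);l2=P((392,250),.0045,b)
d=l1-l2
print('plain',k.round(4),l1.round(4),l2.round(4),np.linalg.norm(d[:2]),'mid',(l1+l2)/2,np.degrees(np.arctan2(*d[[1,0]]))-90)
# notch corner
n=P((262,240),.0045,b);print('notch',n-k)
go((.5445,.272,.10),24.5)
```

```text
marked [0.5467 0.274  0.0445] [0.5564 0.252  0.0045] 0.024103755331886082 23.75221720160667
plain [0.4275 0.2499 0.0445] [0.4187 0.2358 0.0045] [0.4359 0.2641 0.0045] 0.03313222930279797 mid [0.42730132 0.24997663 0.0045    ] -211.34126500082883
notch [-0.0108088   0.00737314 -0.04      ]
t 2.45 pos [0.5457 0.2689 0.2315] rpy [1.7999e+02 1.0000e-02 2.4170e+01] SHIFT [  0.2  -3.4 131.5] TURN -0.33
```

{"op": "arm_command", "data": {"translation": [[0,-4,30],[0,-4,60],[0,-5,90],[0,-5,120],[0,-5,145],[0,-5,150],[0,-5,150],[0,-5,150]], "yaw": [0,0,0,0,0,0,0,0], "gripper": [0,0,0,0,0,0,0,0]}}

```text
time_s: 3.12
eef_pos: [0.5443, 0.2739, 0.0831]
tcp_rot: [-3.142, -0.002, 0.422]
force: [0.1, 0.5, -0.3]
gripper_width: 0.999
```

Run:
```python
from h import *
go((.5462,.2735,.0145),24)
i=vision.camera_info('wrist'); im=vision.camera('wrist'); cv2.imwrite('pics/w2.png',im)
print(world2pix((.5462,.2735,.0445),i))
crop(cv2.convertScaleAbs(im,alpha=1.3),0,0,640,400,1,'pics/w2v.png')
```

```text
t 3.1167 pos [0.5443 0.2739 0.0831] rpy [-1.800e+02 -9.000e-02  2.417e+01] SHIFT [ 1.4  1.2 68.6] TURN 0.17
[320.57892489 237.87670243]
```

View pics/w2v.png

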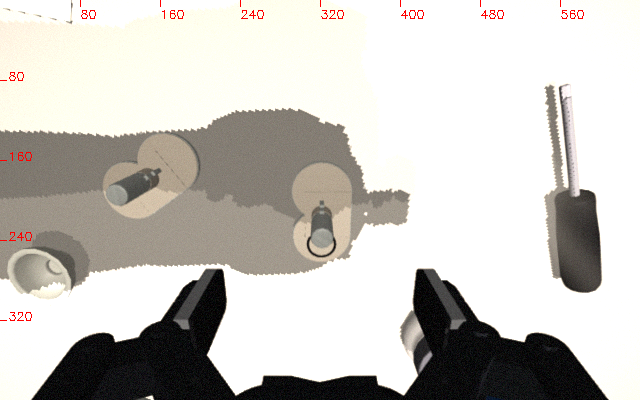

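The keel top shows at (320,238), where predicted. The grey-capped jar is more than 60 mm clear along tool y. Descending to the keel.

{"op": "arm_command", "data": {"translation": [[1,1,20],[1,1,40],[1,1,56],[1,1,66],[1,1,69],[1,1,69]], "yaw": [0,0,0,0,0,0], "gripper": [0.3,0.5,0.5,0.5,0.5,0.5]}}

```text
time_s: 3.67
eef_pos: [0.5455, 0.2739, 0.0129]
tcp_rot: [-3.142, -0.001, 0.422]
force: [-0.5, 0.6, 0.6]
gripper_width: 0.502
```

{"op": "arm_command", "data": {"translation": [[0,0,0],[0,0,0],[0,0,0],[0,0,0],[0,0,0],[0,0,0]], "yaw": [0,0,0,0,0,0], "gripper": [0.6,0.7,0.8,0.9,0.9,0.9], "newtons": 30}}

```text
time_s: 4.17
eef_pos: [0.5458, 0.2741, 0.0135]
tcp_rot: [-3.142, -0.002, 0.423]
force: [0.0, -0.0, 6.4]
gripper_width: 0.153
```

Run:
```python
from h import *
s=sensors.get_state();print(s['gripper_width'],s['force'],s['eef_pos'])
```

```text
0.1531191678849898 [ 0.04173507 -0.04958071  6.4263548 ] [0.5457949  0.27408399 0.01345287]
```

The opening is 13 mm, so the keel is held. Raising the grip and lifting.

{"op": "arm_command", "data": {"translation": [[0,0,0],[0,0,-4],[0,0,-12],[0,0,-25],[0,0,-45],[0,0,-65],[0,0,-80],[0,0,-80]], "yaw": [0,0,0,0,0,0,0,0], "gripper": [1,1,1,1,1,1,1,1], "newtons": 50}}

```text
time_s: 4.83
eef_pos: [0.5468, 0.2746, 0.0971]
tcp_rot: [-3.141, -0.006, 0.423]
force: [0.8, 0.7, -1.2]
gripper_width: 0.147
```

Run:
```python
from h import *
s=sensors.get_state();print(s['gripper_width'],s['force'],s['eef_pos'])
i=vision.camera_info('wrist'); im=vision.camera('wrist'); cv2.imwrite('pics/w3.png',im);np.savez('w3.npz',**i)
crop(cv2.convertScaleAbs(im,alpha=1.3),0,0,640,400,1,'pics/w3v.png')
cv2.imwrite('pics/side3.png',vision.camera('side'))
crop(cv2.imread('pics/side3.png'),200,180,160,120,5,'pics/side3v.png')
```

```text
0.14672199293001045 [ 0.78282814  0.72477346 -1.1823767 ] [0.54681796 0.27459118 0.09705596]
```

View pics/w3v.png

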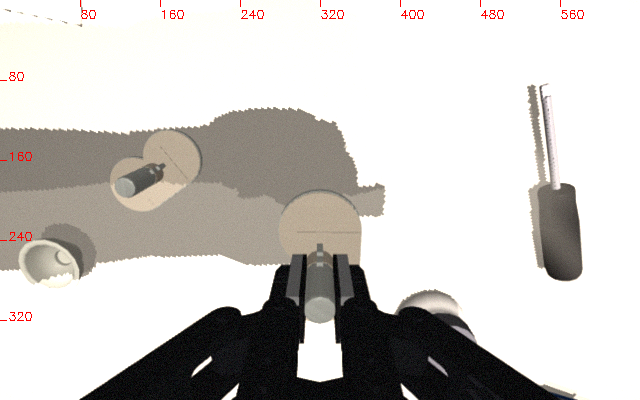

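View pics/side3v.png

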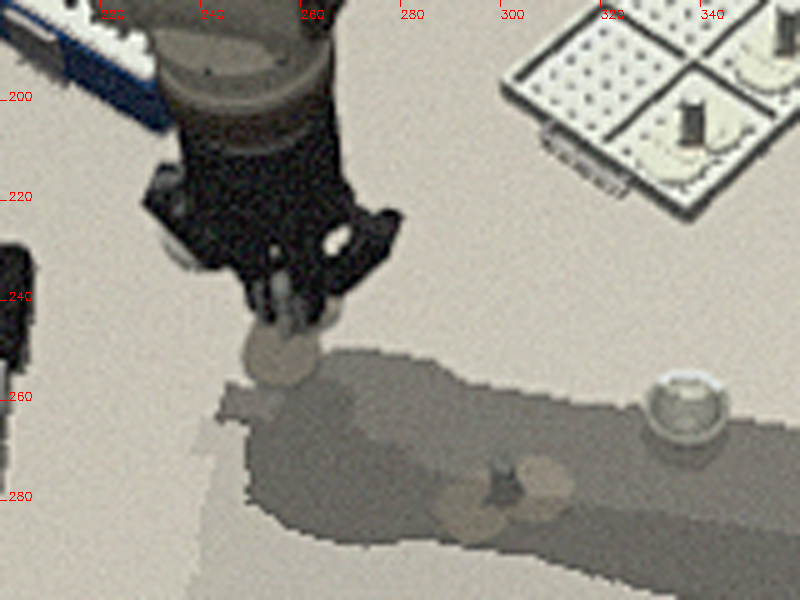

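Run:
```python
from h import *
go((.561,-.1048,.115),-3.4)
```

```text
t 4.9333 pos [0.5456 0.274  0.093 ] rpy [-1.800e+02 -8.000e-02  2.421e+01] SHIFT [-141.3  351.8  -22.2] TURN 27.61
```

{"op": "arm_command", "data": {"translation": [[-5,12,-10],[-14,35,-22],[-26,64,-24],[-38,95,-24],[-51,126,-24],[-63,157,-24],[-76,188,-24],[-88,219,-24]], "yaw": [0,3,6,9,12,16,20,24], "gripper": [1,1,1,1,1,1,1,1]}}

```text
time_s: 5.6
eef_pos: [0.5537, 0.0357, 0.1156]
tcp_rot: [3.141, 0.002, 0.0]
force: [0.9, 0.7, -1.5]
gripper_width: 0.151
```

Run:
```python
from h import *
go((.561,-.1048,.115),-3.4)
```

```text
t 5.6 pos [0.5537 0.0357 0.1156] rpy [1.7999e+02 9.0000e-02 1.0000e-02] SHIFT [  7.2 140.5   0.7] TURN 3.41
```

{"op": "arm_command", "data": {"translation": [[1,28,0],[3,56,0],[5,84,0],[6,110,0],[7,130,0],[7,140,0],[7,140,0],[7,140,0]], "yaw": [1,2,3,3.4,3.4,3.4,3.4,3.4], "gripper": [1,1,1,1,1,1,1,1]}}

```text
time_s: 6.27
eef_pos: [0.5618, -0.1021, 0.1158]
tcp_rot: [-3.141, 0.001, -0.057]
force: [-0.2, 1.0, -0.7]
gripper_width: 0.148
```

Run:
```python
from h import *
go((.561,-.1048,.115),-3.4)
i=vision.camera_info('wrist'); im=vision.camera('wrist'); cv2.imwrite('pics/w4.png',im);np.savez('w4.npz',**i)
crop(im,0,0,640,400,1,'pics/w4v.png')
# predicted tray points
c=np.array([.5278,-.0568]);a=np.radians(-3.4);R=np.array([[np.cos(a),-np.sin(a)],[np.sin(a),np.cos(a)]])
for p in [(.074,.094),(-.074,.094),(.074,-.094),(0,.094),(.074,0),(0,0)]:
    print(p,world2pix([*(c+R@p),.016],i).round(1))
```

```text
t 6.2667 pos [ 0.5618 -0.1021  0.1158] rpy [-1.7997e+02  6.0000e-02 -3.2500e+00] SHIFT [-0.6  2.7  0.8] TURN 0.15
(0.074, 0.094) [376.4   2.8]
(-0.074, 0.094) [149.    3.9]
(0.074, -0.094) [363.6 261.9]
(0, 0.094) [262.    2.5]
(0.074, 0) [369.5 147.6]
(0, 0) [268.2 147.3]
```

View pics/w4v.png

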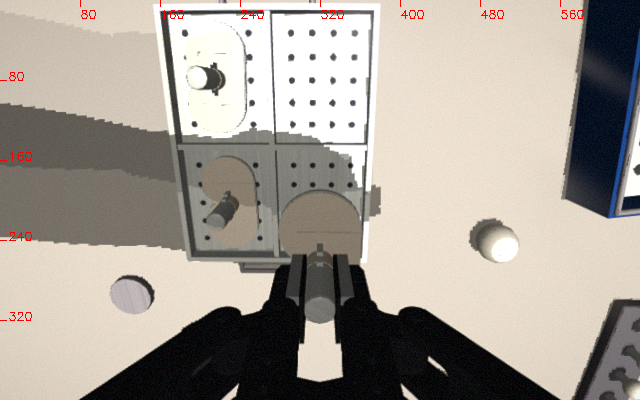

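The wrist view shows the tray within a few pixels of prediction: its cross is at about (272,144) and its top-right corner at about (381,5). I'll enlarge it to refine the tray pose.

Run:
```python
from h import *
im=cv2.convertScaleAbs(cv2.imread('pics/w4.png'),alpha=.75)
crop(im,150,0,60,45,9,'pics/w4a.png'); crop(im,350,0,45,45,9,'pics/w4b.png'); crop(im,255,125,40,40,9,'pics/w4c.png'); crop(im,165,235,60,40,9,'pics/w4d.png')
a=[cv2.resize(cv2.imread(f'pics/w4{k}.png'),(390,290)) if 0 else cv2.copyMakeBorder(cv2.imread(f'pics/w4{k}.png'),0,5,0,5,0) for k in 'abcd']
C=np.zeros((820,1000,3),np.uint8)
for im,(x,y) in zip(a,[(0,0),(550,0),(550,415),(0,415)]): C[y:y+im.shape[0],x:x+im.shape[1]]=im[:820-y,:1000-x]
cv2.imwrite('pics/w4m.png',cv2.resize(C,(732,600)))
```

```text
(no output)
```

View pics/w4m.png

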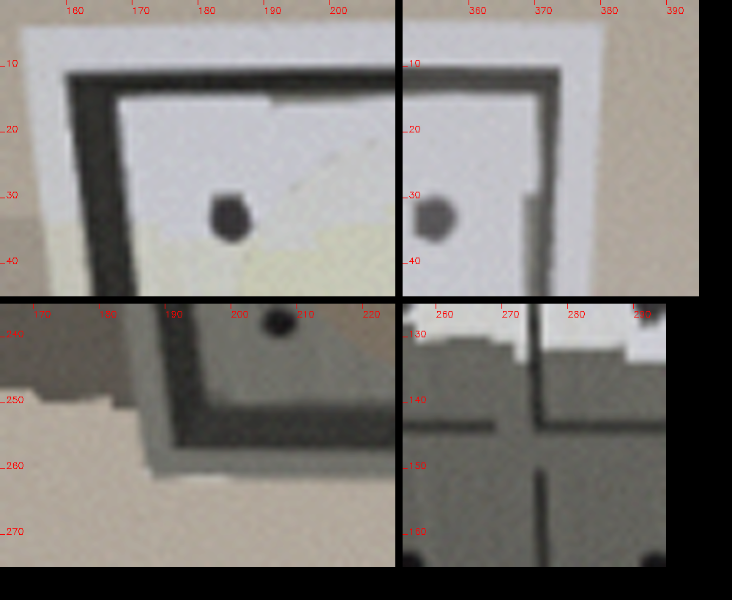

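Run:
```python
from h import *
i=dict(np.load('w4.npz'))
a,b,d=[pix2world(p,.016,i)[:2] for p in [(152.5,3.65),(380.3,3.05),(187.6,261.0)]]
print(a,b,d,'len',np.linalg.norm(a-b),np.linalg.norm(a-d),'yaw',np.degrees(np.arctan2(*(b-a)[::-1])),np.degrees(np.arctan2(*(a-d)[::-1]))-90,'centre',(b+d)/2)
c=(b+d)/2;yaw=np.radians(-3.4);R=np.array([[np.cos(yaw),-np.sin(yaw)],[np.sin(yaw),np.cos(yaw)]])
for p in [(.036,.046),(.036,-.046)]: print(p,c+R@p)
```

```text
[0.46185853 0.04138554] [0.6097361  0.03239448] [ 0.45117055 -0.14631594] len 0.14815065352359302 0.1880055208184463 yaw -3.479338459051384 -3.2589789879567235 centre [ 0.53045333 -0.05696073]
(0.036, 0.046) [ 0.56911805 -0.01317673]
(0.036, -0.046) [ 0.56366187 -0.10501479]
```

{"op": "arm_command", "data": {"translation": [[1,2,15],[1,3,35],[1,3,55],[1,3,70],[1,3,80],[1,3,84],[1,3,84],[1,3,84]], "yaw": [0,0,0,0,0,0,0,0], "gripper": [1,1,1,1,1,1,1,1]}}

```text
time_s: 6.98
eef_pos: [0.5635, -0.1047, 0.033]
tcp_rot: [3.142, -0.001, -0.055]
force: [-0.0, 0.3, -1.3]
gripper_width: 0.151
```

Run:
```python
from h import *
go((.5632,-.105,.0175),-3.4)
i=vision.camera_info('wrist'); im=vision.camera('wrist'); cv2.imwrite('pics/w5.png',im);np.savez('w5.npz',**i)
crop(im,0,0,640,400,1,'pics/w5v.png')
```

```text
t 6.9833 pos [ 0.5635 -0.1047  0.033 ] rpy [ 1.80e+02 -5.00e-02 -3.16e+00] SHIFT [-0.3  0.4 15.5] TURN 0.24
```

View pics/w5v.png

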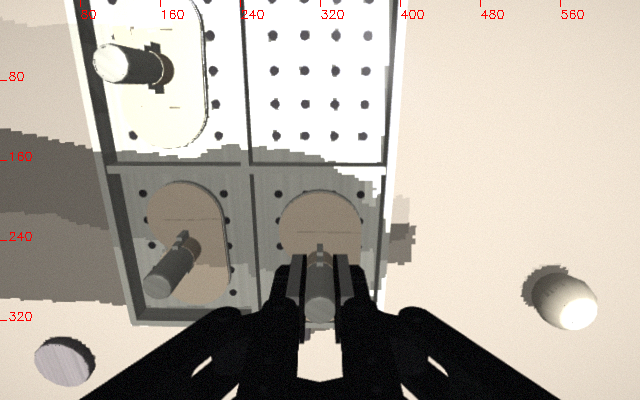

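The plate (columns 277 to 362) sits inside the compartment (257 to 382), so I'm lowering it slowly.

{"op": "arm_command", "data": {"translation": [[0,0,3],[0,0,6],[0,0,9],[0,0,11],[0,0,12.5],[0,0,13.5],[0,0,14],[0,0,14]], "yaw": [0,0,0,0,0,0,0,0], "gripper": [1,1,1,1,1,1,1,1]}}

```text
time_s: 7.7
eef_pos: [0.5631, -0.1051, 0.0182]
tcp_rot: [-3.142, 0.0, -0.056]
force: [0.8, 0.4, -1.4]
gripper_width: 0.141
```

{"op": "arm_command", "data": {"translation": [[0,0,0.5],[0,0,1],[0,0,1.5],[0,0,1.5]], "yaw": [0,0,0,0], "gripper": [1,1,1,1]}}

```text
time_s: 8.03
eef_pos: [0.5632, -0.1051, 0.0175]
tcp_rot: [3.141, -0.001, -0.056]
force: [-1.7, -1.1, 3.9]
gripper_width: 0.149
```

Contact at 3.9 N. Releasing.

{"op": "arm_command", "data": {"translation": [[0,0,0],[0,0,0],[0,0,0],[0,0,0],[0,0,0],[0,0,0]], "yaw": [0,0,0,0,0,0], "gripper": [0.85,0.8,0.75,0.7,0.65,0.6], "newtons": 20}}

```text
time_s: 8.53
eef_pos: [0.5631, -0.1051, 0.0167]
tcp_rot: [-3.142, 0.0, -0.056]
force: [-0.8, 0.2, -0.3]
gripper_width: 0.397
```

{"op": "arm_command", "data": {"translation": [[0,0,-5],[0,0,-15],[0,0,-30],[0,0,-50],[0,0,-70],[0,0,-90],[0,0,-110],[0,0,-110]], "yaw": [0,0,0,0,0,0,0,0], "gripper": [0.55,0.55,0.55,0.5,0.5,0.5,0.5,0.5]}}

```text
time_s: 9.2
eef_pos: [0.5649, -0.1054, 0.1323]
tcp_rot: [3.141, -0.007, -0.056]
force: [0.2, -0.2, -0.1]
gripper_width: 0.5
```

Run:
```python
from h import *
go((.4275,.25,.13),-31)
i=vision.camera_info('wrist'); im=vision.camera('wrist'); cv2.imwrite('pics/w6.png',im);np.savez('w6.npz',**i)
crop(im,0,0,640,400,1,'pics/w6v.png')
```

```text
t 9.2 pos [ 0.5649 -0.1054  0.1323] rpy [179.95  -0.38  -3.19] SHIFT [-157.  -347.2    1. ] TURN 27.81
```

View pics/w6v.png

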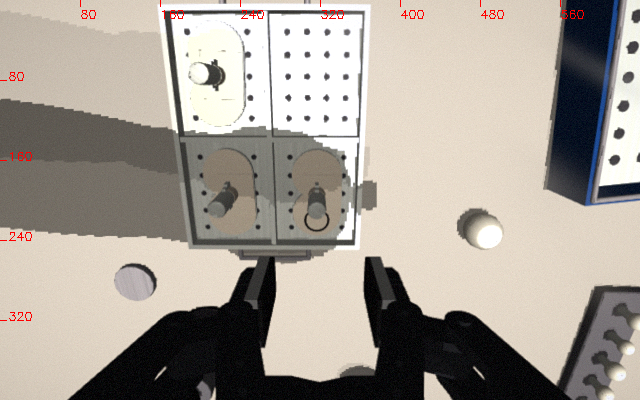

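The marked plate lies flat and square in the back right compartment, with its ring at (317,220). Now the plain plate.

{"op": "arm_command", "data": {"translation": [[-10,-23,0],[-25,-56,0],[-41,-90,0],[-57,-125,0],[-73,-160,0],[-89,-195,0],[-105,-230,0],[-121,-265,0]], "yaw": [3.5,7,10.5,14,17.5,21,24.5,28], "gripper": [0.5,0.5,0.5,0.5,0.5,0.5,0.5,0.5]}}

```text
time_s: 9.92
eef_pos: [0.4558, 0.1676, 0.1264]
tcp_rot: [3.141, 0.0, -0.548]
force: [0.7, 0.1, 0.8]
gripper_width: 0.503
```

Run:
```python
from h import *
go((.4275,.25,.1),-31)
```

```text
t 9.9167 pos [0.4558 0.1676 0.1264] rpy [ 1.7998e+02  1.0000e-02 -3.1380e+01] SHIFT [-67.  -55.6  26.4] TURN -0.38
```

{"op": "arm_command", "data": {"translation": [[-20,-16,0],[-40,-33,5],[-58,-48,15],[-66,-55,22],[-67,-56,26],[-67,-56,26],[-67,-56,26],[-67,-56,26]], "yaw": [0,0,0,0,0,0,0,0], "gripper": [0.5,0.4,0.4,0.4,0.4,0.4,0.4,0.4]}}

```text
time_s: 10.58
eef_pos: [0.4293, 0.248, 0.1011]
tcp_rot: [-3.141, -0.0, -0.546]
force: [0.1, -0.9, 0.3]
gripper_width: 0.594
```

Run:
```python
from h import *
go((.4275,.25,.0145),-31)
i=vision.camera_info('wrist'); im=vision.camera('wrist'); cv2.imwrite('pics/w7.png',im);np.savez('w7.npz',**i)
print(world2pix((.4275,.25,.0445),i))
im=cv2.convertScaleAbs(im,alpha=1.3)
crop(im,260,140,130,130,5,'pics/w7v.png')
```

```text
t 10.5833 pos [0.4293 0.248  0.1011] rpy [-1.7999e+02 -2.0000e-02 -3.1260e+01] SHIFT [-2.6 -0.8 86.6] TURN -0.26
[313.86686151 224.57099052]
```

View pics/w7v.png

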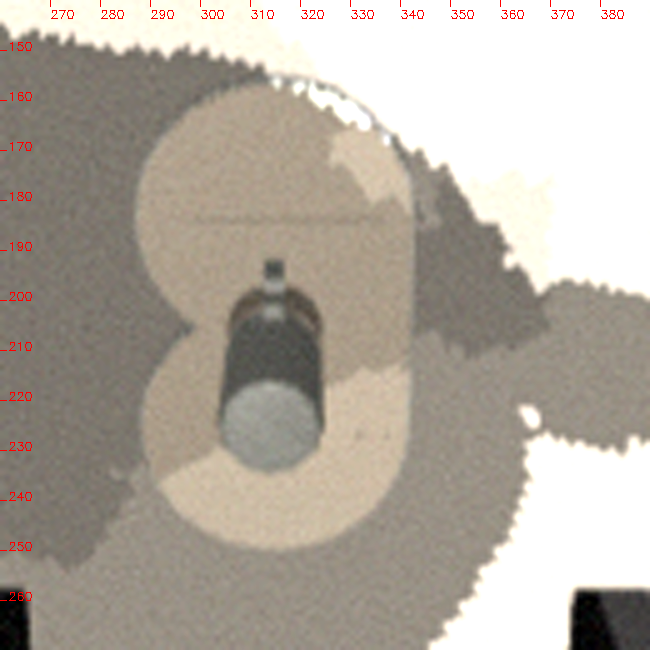

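The keel top is at (314,225), where predicted, and the plate is aligned with the jaws. Descending and gripping.

{"op": "arm_command", "data": {"translation": [[-2,-1,20],[-3,-1,40],[-3,-1,60],[-3,-1,75],[-3,-1,84],[-3,-1,87],[-3,-1,87],[-3,-1,87]], "yaw": [0,0,0,0,0,0,0,0], "gripper": [0.5,0.5,0.5,0.5,0.5,0.5,0.5,0.5]}}

```text
time_s: 11.3
eef_pos: [0.4273, 0.2513, 0.0147]
tcp_rot: [-3.141, -0.001, -0.545]
force: [-0.4, -0.5, 0.7]
gripper_width: 0.501
```

{"op": "arm_command", "data": {"translation": [[0,0,0],[0,0,0],[0,0,0],[0,0,0],[0,0,0],[0,0,0]], "yaw": [0,0,0,0,0,0], "gripper": [0.6,0.7,0.8,0.9,0.9,0.9], "newtons": 30}}

```text
time_s: 11.8
eef_pos: [0.4271, 0.2515, 0.0145]
tcp_rot: [-3.141, -0.001, -0.544]
force: [-1.4, -1.0, 5.7]
gripper_width: 0.155
```

{"op": "arm_command", "data": {"translation": [[0,0,0],[0,0,-4],[0,0,-12],[0,0,-25],[0,0,-45],[0,0,-70],[0,0,-95],[0,0,-100]], "yaw": [0,0,0,0,0,0,0,0], "gripper": [1,1,1,1,1,1,1,1], "newtons": 50}}

```text
time_s: 12.47
eef_pos: [0.428, 0.2521, 0.1184]
tcp_rot: [-3.137, -0.002, -0.544]
force: [0.3, -0.1, -0.1]
gripper_width: 0.146
```

Run:
```python
from h import *
go((.5691,-.0132,.115),-3.4)
```

```text
t 12.4667 pos [0.428  0.2521 0.1184] rpy [-1.7973e+02 -1.4000e-01 -3.1190e+01] SHIFT [258.1 153.9   3.3] TURN -27.79
```

{"op": "arm_command", "data": {"translation": [[14,8,0],[40,24,0],[72,43,0],[105,62,0],[138,82,0],[170,101,0],[200,119,0],[225,134,0]], "yaw": [-3,-7,-11,-15,-19,-23,-26,-28], "gripper": [1,1,1,1,1,1,1,1]}}

```text
time_s: 13.13
eef_pos: [0.5503, 0.0178, 0.1135]
tcp_rot: [3.141, 0.0, -0.054]
force: [1.0, 0.2, -0.7]
gripper_width: 0.149
```

Run:
```python
from h import *
go((.5691,-.0132,.115),-3.4)
```

```text
t 13.1333 pos [0.5503 0.0178 0.1135] rpy [ 1.7999e+02  2.0000e-02 -3.0800e+00] SHIFT [20.4 29.9 -1.5] TURN 0.32
```

{"op": "arm_command", "data": {"translation": [[8,12,0],[15,22,0],[19,28,0],[20,30,20],[20,30,45],[20,30,65],[20,30,75],[20,30,75]], "yaw": [0,0,0,0,0,0,0,0], "gripper": [1,1,1,1,1,1,1,1]}}

```text
time_s: 13.8
eef_pos: [0.5664, -0.01, 0.0364]
tcp_rot: [-3.142, 0.004, -0.055]
force: [-1.2, -0.3, -1.0]
gripper_width: 0.143
```

{"op": "arm_command", "data": {"translation": [[0,0,0],[0,0,0]], "yaw": [0,0], "gripper": [1,1]}}

```text
time_s: 13.97
eef_pos: [0.5688, -0.0105, 0.0403]
tcp_rot: [-3.141, -0.002, -0.055]
force: [-0.3, -0.4, -0.4]
gripper_width: 0.146
```

Run:
```python
from h import *
go((.5691,-.0132,.0185),-3.4)
i=vision.camera_info('wrist'); im=vision.camera('wrist'); cv2.imwrite('pics/w8.png',im);np.savez('w8.npz',**i)
crop(im,0,0,640,400,1,'pics/w8v.png')
```

```text
t 13.9667 pos [ 0.5688 -0.0105  0.0403] rpy [-1.7999e+02 -1.0000e-01 -3.1600e+00] SHIFT [ 0.4  2.7 21.8] TURN 0.24
```

View pics/w8v.png

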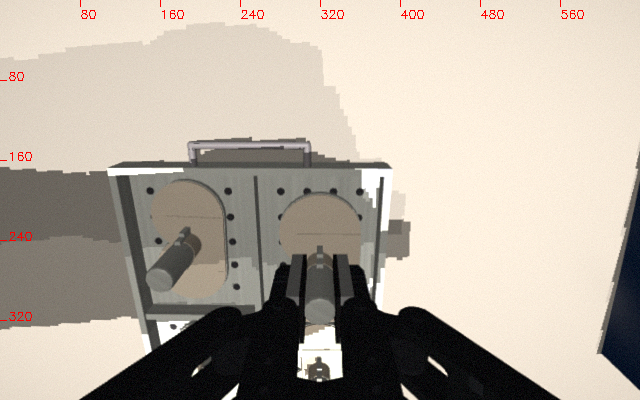

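The plate is centred over the back left compartment. Lowering it.

{"op": "arm_command", "data": {"translation": [[0,2,4],[0,3,9],[0,3,13],[0,3,16],[0,3,18],[0,3,19.5],[0,3,20],[0,3,20]], "yaw": [0,0,0,0,0,0,0,0], "gripper": [1,1,1,1,1,1,1,1]}}

```text
time_s: 14.68
eef_pos: [0.5679, -0.0139, 0.0187]
tcp_rot: [-3.142, 0.0, -0.056]
force: [0.3, 0.6, -1.4]
gripper_width: 0.151
```

{"op": "arm_command", "data": {"translation": [[0,0,0.5],[0,0,1],[0,0,1],[0,0,1]], "yaw": [0,0,0,0], "gripper": [1,1,1,1]}}

```text
time_s: 15.02
eef_pos: [0.5681, -0.014, 0.0185]
tcp_rot: [3.142, -0.001, -0.056]
force: [-2.9, -0.7, 5.4]
gripper_width: 0.143
```

{"op": "arm_command", "data": {"translation": [[0,0,0],[0,0,0],[0,0,0],[0,0,0],[0,0,0],[0,0,0]], "yaw": [0,0,0,0,0,0], "gripper": [0.85,0.8,0.75,0.7,0.65,0.6], "newtons": 20}}

```text
time_s: 15.52
eef_pos: [0.5679, -0.0139, 0.0177]
tcp_rot: [-3.142, 0.0, -0.056]
force: [0.4, 0.2, 0.1]
gripper_width: 0.401
```

{"op": "arm_command", "data": {"translation": [[0,0,-5],[0,0,-15],[0,0,-35],[0,-15,-60],[0,-40,-95],[0,-60,-130],[0,-60,-160],[0,-60,-160]], "yaw": [0,0,0,0,0,0,0,0], "gripper": [0.55,0.55,0.55,0.5,0.5,0.5,0.5,0.5]}}

```text
time_s: 16.18
eef_pos: [0.5733, 0.0472, 0.1858]
tcp_rot: [-3.14, -0.01, -0.054]
force: [1.2, -0.1, 0.8]
gripper_width: 0.498
```

{"op": "arm_command", "data": {"translation": [[0,0,0],[0,0,0]], "yaw": [0,0], "gripper": [0.5,0.5]}}

```text
time_s: 16.35
eef_pos: [0.5712, 0.0459, 0.1779]
tcp_rot: [-3.142, -0.0, -0.056]
force: [0.2, -0.4, -1.0]
gripper_width: 0.496
```

Run:
```python
from h import *
go((.45,-.255,.2),-3.4)
i=vision.camera_info('wrist'); im=vision.camera('wrist'); cv2.imwrite('pics/w9.png',im);np.savez('w9.npz',**i)
crop(im,0,0,640,400,1,'pics/w9v.png')
```

```text
t 16.35 pos [0.5712 0.0459 0.1779] rpy [-1.80e+02 -2.00e-02 -3.19e+00] SHIFT [-104.3  307.2  -22.1] TURN 0.21
```

View pics/w9v.png

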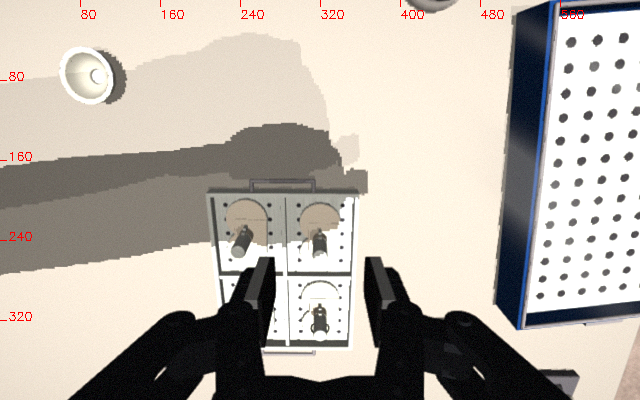

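Both plates look flat and square. Next I'll work out the holder position from the top image and move above it with yaw about -75°, so the wrist camera later sees the spot without the keel in the way.

Run:
```python
from h import *
i=vision.camera_info('top')
f=lambda x0,y0,s,cx,cy:(x0+(cx+.5)/s-.5,y0+(cy+.5)/s-.5)
print('foot',pix2world(f(380,220,8,455,222),.003,i),'tube',pix2world(f(380,220,8,519,226),.07,i),'cap',pix2world(f(380,220,8,604,229),.154,i))
print(sensors.get_state()['q'])
go((.447,-.25,.26),-75)
```

```text
foot [ 0.4481995  -0.25103883  0.003     ] tube [ 0.44768374 -0.25231766  0.07      ] cap [ 0.44780261 -0.25146954  0.154     ]
[ 7.99422856e-02  1.28936088e-01  1.16727691e-01  1.55975367e+00
 -3.14656463e-05  1.70673911e+00]
t 16.4 pos [0.5709 0.0457 0.1771] rpy [ 1.7999e+02  7.0000e-02 -3.2100e+00] SHIFT [-107.2  302.2  -82.7] TURN 71.79
```

{"op": "arm_command", "data": {"translation": [[0,5,-20],[-5,25,-45],[-18,55,-65],[-32,90,-80],[-46,125,-83],[-59,160,-83],[-73,195,-83],[-86,230,-83]], "yaw": [5,12,19,26,33,40,47,54], "gripper": [0.3,0.3,0.3,0.3,0.3,0.3,0.3,0.3]}}

```text
time_s: 17.07
eef_pos: [0.471, -0.1805, 0.2597]
tcp_rot: [3.14, 0.001, -1.005]
force: [0.6, -0.1, -0.0]
gripper_width: 0.7
```

Run:
```python
from h import *
go((.448,-.2515,.26),-75)
```

```text
t 17.0667 pos [ 0.471  -0.1805  0.2597] rpy [ 1.7994e+02  8.0000e-02 -5.7560e+01] SHIFT [47.6 57.5 -0.3] TURN 17.44
```

{"op": "arm_command", "data": {"translation": [[14,17,0],[26,32,0],[38,46,0],[45,54,0],[48,57,0],[48,57,0],[48,57,0],[48,57,0]], "yaw": [5,10,14,17,17,17,17,17], "gripper": [0.3,0.3,0.3,0.3,0.3,0.3,0.3,0.3]}}

```text
time_s: 17.73
eef_pos: [0.4508, -0.2495, 0.2604]
tcp_rot: [3.141, 0.001, -1.293]
force: [0.4, -0.8, 0.3]
gripper_width: 0.702
```

Run:
```python
from h import *
go((.448,-.2515,.18),-75)
i=vision.camera_info('wrist'); im=vision.camera('wrist'); cv2.imwrite('pics/w10.png',im);np.savez('w10.npz',**i)
for z in (.154,.07,.003): print(world2pix((.448,-.2515,z),i))
crop(im,0,0,640,400,1,'pics/w10v.png')
crop(cv2.convertScaleAbs(im,alpha=1.5),250,100,150,140,5,'pics/w10a.png')
```

```text
t 17.7333 pos [ 0.4508 -0.2495  0.2604] rpy [ 1.7998e+02  3.0000e-02 -7.4090e+01] SHIFT [ 1.2  3.2 80.4] TURN 0.91
[320.1389712  205.67338509]
[320.0095601  178.61852215]
[319.94247075 164.62254   ]
```

View pics/w10v.png

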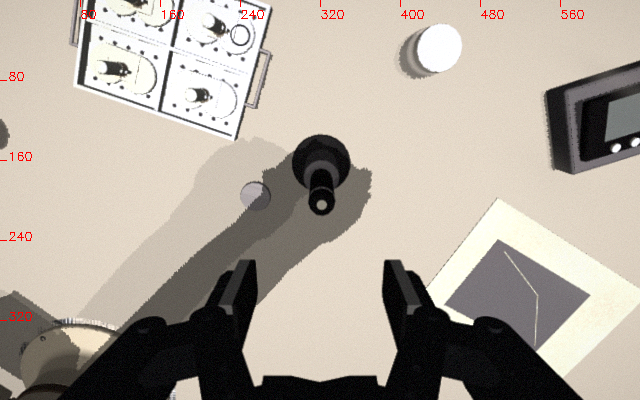

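View pics/w10a.png

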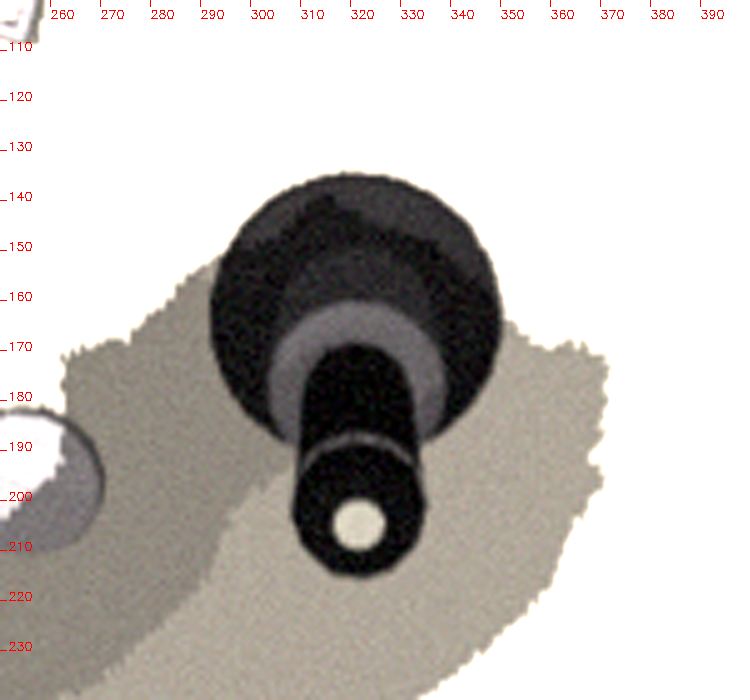

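The wrist view puts the probe cap at about (321,204) and the foot at about (321,162), close to prediction. I'll refine once and descend.

Run:
```python
from h import *
i=dict(np.load('w10.npz'))
print(pix2world((321.4,204),.155,i),pix2world((320.5,162),.003,i),pix2world((321.2,176.5),.07,i))
go((.4492,-.2522,.095),-75)
```

```text
[ 0.44995844 -0.25197329  0.155     ] [ 0.45131992 -0.2512586   0.003     ] [ 0.45050293 -0.25206034  0.07      ]
t 17.7833 pos [ 0.4509 -0.2494  0.2606] rpy [ 1.7999e+02  2.0000e-02 -7.4090e+01] SHIFT [  2.3   2.3 165.6] TURN 0.91
```

{"op": "arm_command", "data": {"translation": [[2,2,25],[2,2,55],[2,2,85],[2,2,115],[2,2,140],[2,2,157],[2,2,164],[2,2,165]], "yaw": [0.5,0.5,0.5,0.5,0.5,0.5,0.5,0.5], "gripper": [0.3,0.3,0.3,0.3,0.3,0.3,0.3,0.3]}}

```text
time_s: 18.45
eef_pos: [0.4488, -0.2517, 0.0945]
tcp_rot: [3.14, 0.002, -1.302]
force: [-0.6, -0.1, 0.5]
gripper_width: 0.702
```

{"op": "arm_command", "data": {"translation": [[0,0,0],[0,0,0],[0,0,0],[0,0,0]], "yaw": [0,0,0,0], "gripper": [0.3,0.4,0.5,0.55]}}

```text
time_s: 18.78
eef_pos: [0.4499, -0.2528, 0.0969]
tcp_rot: [-3.14, -0.001, -1.304]
force: [-0.2, -0.1, 0.7]
gripper_width: 0.447
```

Run:
```python
from h import *
go((.4502,-.252,.095),-75)
im=vision.camera('wrist'); cv2.imwrite('pics/w11.png',im)
crop(cv2.convertScaleAbs(im,alpha=1.5),0,0,640,400,1,'pics/w11v.png')
```

```text
t 18.7833 pos [ 0.4499 -0.2528  0.0969] rpy [-1.7993e+02 -7.0000e-02 -7.4690e+01] SHIFT [-0.7 -0.5  1.9] TURN 0.31
```

View pics/w11v.png

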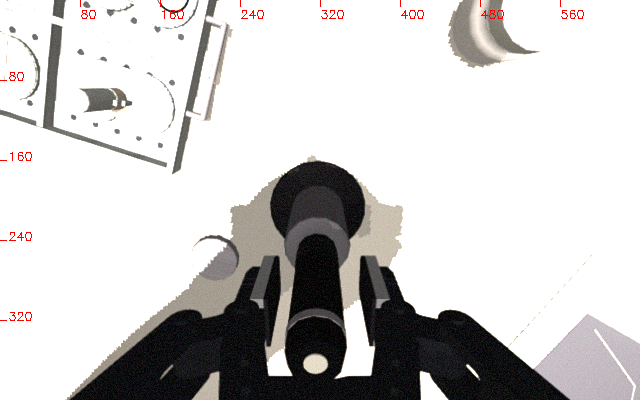

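The probe stands between the fingers with its cap at (316,363). Closing.

{"op": "arm_command", "data": {"translation": [[-0.7,-0.5,2],[-0.7,-0.5,2],[-0.7,-0.5,2],[-0.7,-0.5,2],[-0.7,-0.5,2],[-0.7,-0.5,2]], "yaw": [0,0,0,0,0,0], "gripper": [0.6,0.65,0.7,0.75,0.8,0.85], "newtons": 25}}

```text
time_s: 19.33
eef_pos: [0.4496, -0.2517, 0.0938]
tcp_rot: [3.142, 0.0, -1.304]
force: [-0.0, -0.3, 0.7]
gripper_width: 0.245
```

{"op": "arm_command", "data": {"translation": [[0,0,0],[0,0,0],[0,0,0]], "yaw": [0,0,0], "gripper": [1,1,1], "newtons": 60}}

```text
time_s: 19.58
eef_pos: [0.4496, -0.2518, 0.0939]
tcp_rot: [-3.142, 0.0, -1.304]
force: [-1.2, 1.8, 2.6]
gripper_width: 0.24
```

Run:
```python
from h import *
s=sensors.get_state();print(s['eef_pos'],s['force'],s['torque'],s['gripper_width'])
```

```text
[ 0.44959462 -0.25176569  0.09390261] [-1.19434749  1.78729358  2.57132237] [0.19426735 0.24116966 0.02272104] 0.2400560797243884
```

{"op": "arm_command", "data": {"translation": [[0,0,-3],[0,0,-10],[0,0,-22],[0,0,-38],[0,0,-56],[0,0,-75],[0,0,-90],[0,0,-95]], "yaw": [0,0,0,0,0,0,0,0], "gripper": [1,1,1,1,1,1,1,1]}}

```text
time_s: 20.25
eef_pos: [0.4504, -0.2522, 0.1924]
tcp_rot: [-3.139, -0.003, -1.304]
force: [0.9, -0.3, -0.4]
gripper_width: 0.238
```

{"op": "arm_command", "data": {"translation": [[0,0,0],[0,0,0],[0,0,0]], "yaw": [0,0,0], "gripper": [1,1,1]}}

```text
time_s: 20.5
eef_pos: [0.4493, -0.2516, 0.1879]
tcp_rot: [3.141, 0.001, -1.304]
force: [-0.3, 0.4, -1.3]
gripper_width: 0.238
```

Run:
```python
from h import *
s=sensors.get_state();print(s['force'],s['gripper_width'])
p=np.array([.5632,-.105])+0.023*np.array([np.sin(np.radians(-3.4)),-np.cos(np.radians(-3.4))]);print('spot est',p)
go((*p,.185),-75)
i=vision.camera_info('wrist');im=vision.camera('wrist'); cv2.imwrite('pics/w12.png',im);np.savez('w12.npz',**i)
crop(cv2.convertScaleAbs(im,alpha=1.3),0,0,640,400,1,'pics/w12v.png')
im=vision.camera('side'); cv2.imwrite('pics/side12.png',im); crop(im,330,80,110,110,6,'pics/side12v.png')
```

```text
[-0.33547765  0.44381505 -1.32415704] 0.23840895555487868
spot est [ 0.56183595 -0.12795952]
t 20.5 pos [ 0.4493 -0.2516  0.1879] rpy [ 1.7995e+02  5.0000e-02 -7.4690e+01] SHIFT [ -89.6 -141.2    2.8] TURN 0.31
```

View pics/w12v.png

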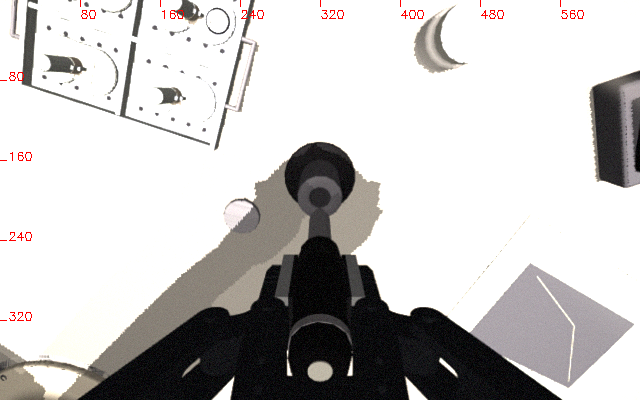

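View pics/side12v.png

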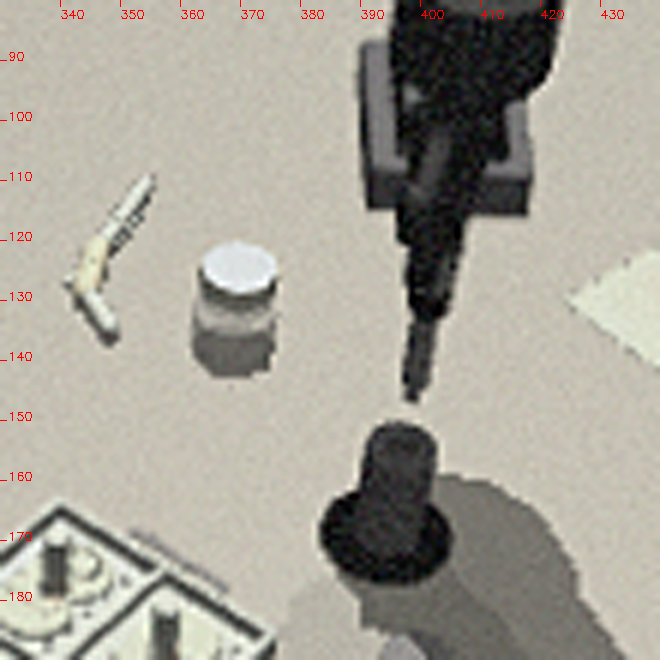

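The probe is clear of the holder and upright. The ring is at about (217,20). Moving over the spot.

{"op": "arm_command", "data": {"translation": [[-6,-9,0],[-18,-28,0],[-33,-52,0],[-48,-76,0],[-63,-100,0],[-77,-122,0],[-86,-136,0],[-90,-141,0]], "yaw": [0,0,0,0,0,0,0,0], "gripper": [1,1,1,1,1,1,1,1]}}

```text
time_s: 21.27
eef_pos: [0.5632, -0.1253, 0.1878]
tcp_rot: [3.141, 0.001, -1.301]
force: [0.4, -0.1, -1.0]
gripper_width: 0.24
```

{"op": "arm_command", "data": {"translation": [[0,0,5],[0,0,15],[0,0,30],[0,0,45],[0,0,45],[0,0,45]], "yaw": [0,0,0,0,0,0], "gripper": [1,1,1,1,1,1]}}

```text
time_s: 21.77
eef_pos: [0.5606, -0.1284, 0.1428]
tcp_rot: [3.14, 0.001, -1.305]
force: [-0.3, -0.8, -0.8]
gripper_width: 0.24
```

Run:
```python
from h import *
i=dict(np.load('w12.npz')); print('ring w12',pix2world((217.5,20),.0085,i))
go((.5618,-.128,.0925),-75)
i=vision.camera_info('wrist');im=vision.camera('wrist'); cv2.imwrite('pics/w13.png',im);np.savez('w13.npz',**i)
s=sensors.get_state()['eef_pos']
print('tip pred',world2pix((s[0],s[1],s[2]-.084),i),'spot pred',world2pix((.5618,-.128,.0085),i))
crop(cv2.convertScaleAbs(im,alpha=1.),0,0,640,400,1,'pics/w13v.png')
crop(cv2.convertScaleAbs(im,alpha=1.2),260,160,120,120,6,'pics/w13a.png')
```

```text
ring w12 [ 0.56336903 -0.12878421  0.0085    ]
t 21.7667 pos [ 0.5606 -0.1284  0.1428] rpy [ 1.7989e+02  5.0000e-02 -7.4760e+01] SHIFT [-0.  -1.3 50.3] TURN 0.24
tip pred [318.8974556  211.35681674] spot pred [318.76368455 189.92463956]
```

View pics/w13v.png

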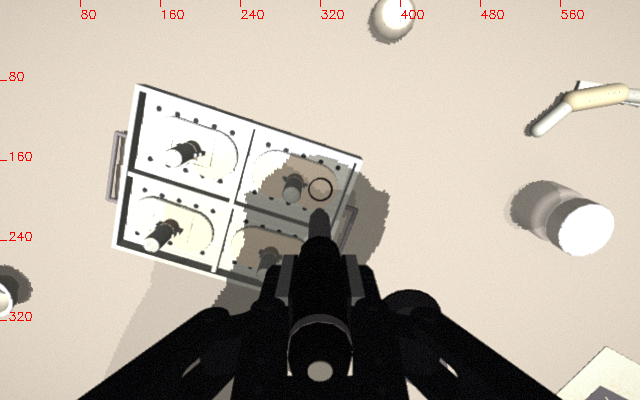

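View pics/w13a.png

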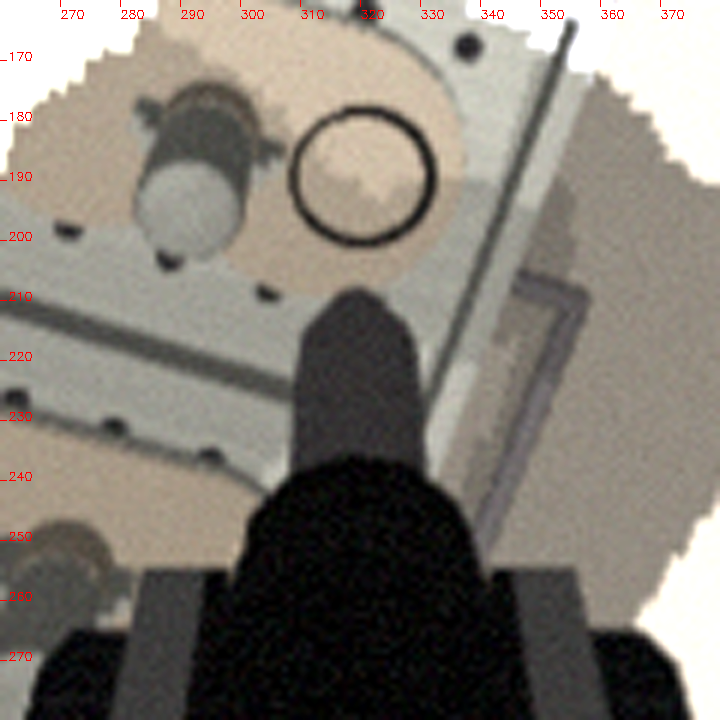

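Run:
```python
from h import *
i=dict(np.load('w13.npz'))
s=pix2world((319.9,188.9),.0085,i); print('spot',s, 'keel',pix2world((260+177.5/6-.5-8.4+ (190-177)/6+6,160+210/6),.0485,i))
print('tip', pix2world((319.2,212.3),.1428-.084,i))
go((*s[:2],.0985),-75)
```

```text
spot [ 0.56295489 -0.12870734  0.0085    ] keel [ 0.56378691 -0.10441062  0.0485    ]
tip [ 0.56019136 -0.12890329  0.0588    ]
t 21.8167 pos [ 0.5612 -0.1284  0.1439] rpy [ 1.7998e+02  1.0000e-02 -7.4750e+01] SHIFT [ 0.8 -1.6 45.4] TURN 0.25
```

{"op": "arm_command", "data": {"translation": [[0.5,-2,8],[0.5,-2,18],[0.5,-2,28],[0.5,-2,36],[0.5,-2,40],[0.5,-2,42],[0.5,-2,42],[0.5,-2,42]], "yaw": [0,0,0,0,0,0,0,0], "gripper": [1,1,1,1,1,1,1,1]}}

```text
time_s: 22.48
eef_pos: [0.564, -0.1277, 0.102]
tcp_rot: [-3.141, -0.0, -1.304]
force: [-0.3, 0.3, -0.5]
gripper_width: 0.24
```

Run:
```python
from h import *
go((.5630,-.1286,.0925),-75)
i=vision.camera_info('wrist');im=vision.camera('wrist'); cv2.imwrite('pics/w14.png',im);np.savez('w14.npz',**i)
s=sensors.get_state()['eef_pos']
print('tip pred',world2pix((s[0],s[1],s[2]-.084),i),'spot pred',world2pix((.563,-.1286,.0085),i))
crop(cv2.convertScaleAbs(im,alpha=1.2),260,160,120,120,6,'pics/w14a.png')
for k in range(3): print(sensors.get_state()['force'])
```

```text
t 22.4833 pos [ 0.564  -0.1277  0.102 ] rpy [-1.7999e+02 -1.0000e-02 -7.4690e+01] SHIFT [0.6 1.2 9.5] TURN 0.31
tip pred [318.64576859 211.81409039] spot pred [319.38667875 208.94938515]
[-0.05494267  0.80312206 -1.43847716]
[-0.05494267  0.80312206 -1.43847716]
[-0.05494267  0.80312206 -1.43847716]
```

View pics/w14a.png

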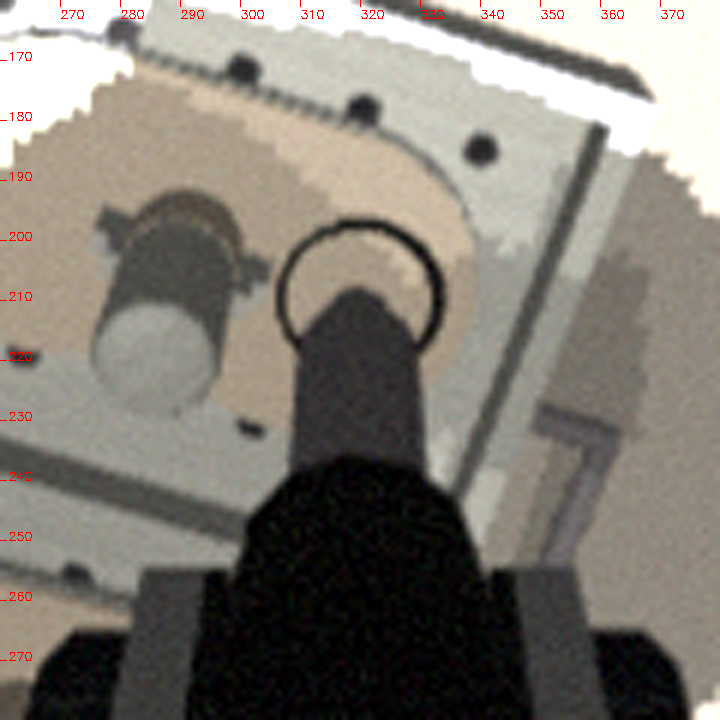

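The ring is centred at (319.5,209), where predicted, and the tip is within about 1 mm laterally. Lowering to contact.

{"op": "arm_command", "data": {"translation": [[0.2,1,2],[0.2,1,4],[0.2,1,6],[0.2,1,8],[0.2,1,9],[0.2,1,9.5],[0.2,1,10],[0.2,1,10]], "yaw": [0,0,0,0,0,0,0,0], "gripper": [1,1,1,1,1,1,1,1]}}

```text
time_s: 23.2
eef_pos: [0.563, -0.1281, 0.0919]
tcp_rot: [-3.142, 0.0, -1.304]
force: [-0.9, 0.8, 0.9]
gripper_width: 0.24
```

{"op": "arm_command", "data": {"translation": [[0,0,0.5],[0,0,1],[0,0,1.5],[0,0,2],[0,0,2],[0,0,2]], "yaw": [0,0,0,0,0,0], "gripper": [1,1,1,1,1,1]}}

```text
time_s: 23.7
eef_pos: [0.563, -0.1281, 0.0899]
tcp_rot: [-3.141, -0.0, -1.304]
force: [-1.4, 0.7, 2.5]
gripper_width: 0.237
```

{"op": "arm_command", "data": {"translation": [[0,0,0.4],[0,0,0.8],[0,0,0.8],[0,0,0.8],[0,0,0.8],[0,0,0.8],[0,0,0.8],[0,0,0.8]], "yaw": [0,0,0,0,0,0,0,0], "gripper": [1,1,1,1,1,1,1,1]}}

```text
time_s: 24.37
eef_pos: [0.563, -0.1281, 0.089]
tcp_rot: [-3.142, -0.0, -1.304]
force: [-0.5, -0.3, 2.3]
gripper_width: 0.237
```

Run:
```python
from h import *
fs=[]
go((.5630,-.1286,.0925),-75)
i=vision.camera_info('wrist')
for k in range(8):
    im=vision.camera('wrist'); s=sensors.get_state(); fs.append(np.r_[s['force'],s['eef_pos']])
print(np.mean(fs,0).round(4),np.std(fs,0).round(4))
cv2.imwrite('pics/w15.png',im)
s=s['eef_pos']
print('tip pred',world2pix((s[0],s[1],.0085),i))
crop(cv2.convertScaleAbs(im,alpha=1.2),260,160,120,120,6,'pics/w15a.png')
im=vision.camera('top');cv2.imwrite('pics/top15.png',im);crop(im,200,170,260,120,3,'pics/top15v.png')
im=vision.camera('side');cv2.imwrite('pics/side15.png',im);crop(im,280,100,140,130,5,'pics/side15v.png')
```

```text
t 24.3667 pos [ 0.563  -0.1281  0.089 ] rpy [-180.     -0.    -74.69] SHIFT [ 0.4  0.2 -3.5] TURN 0.31
[-0.8501  0.3177  2.5557  0.563  -0.1282  0.089 ] [0.4886 0.8152 0.3322 0.     0.     0.    ]
tip pred [318.51301144 213.53877161]
```

View pics/w15a.png

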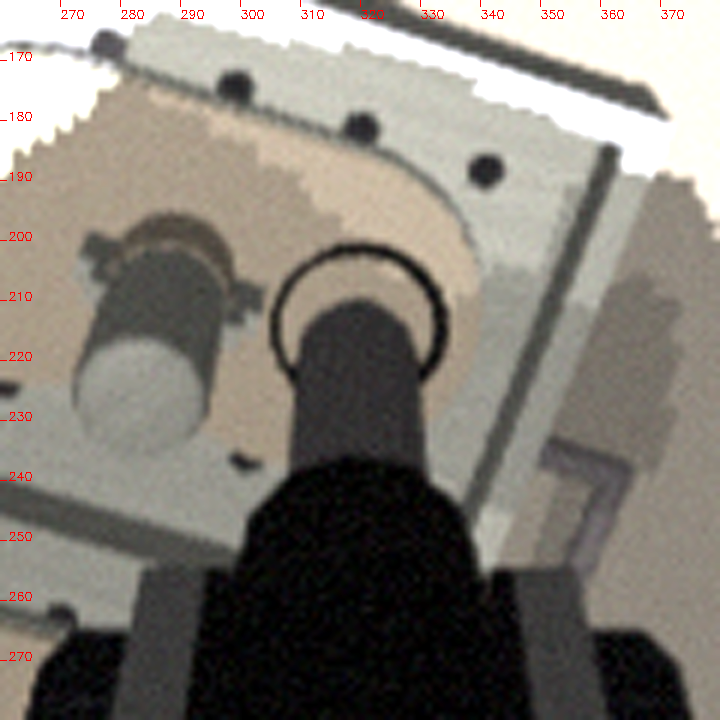

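View pics/top15v.png

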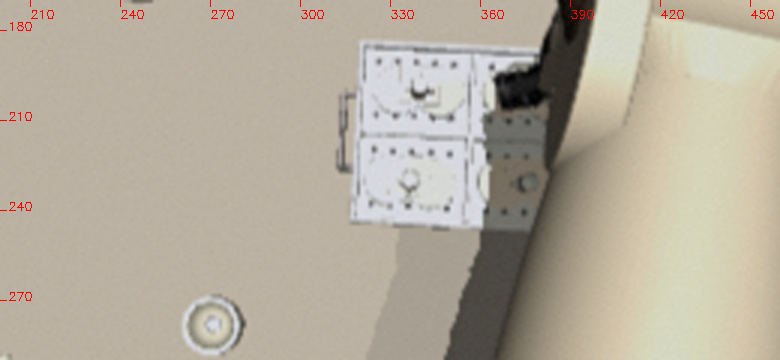

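View pics/side15v.png

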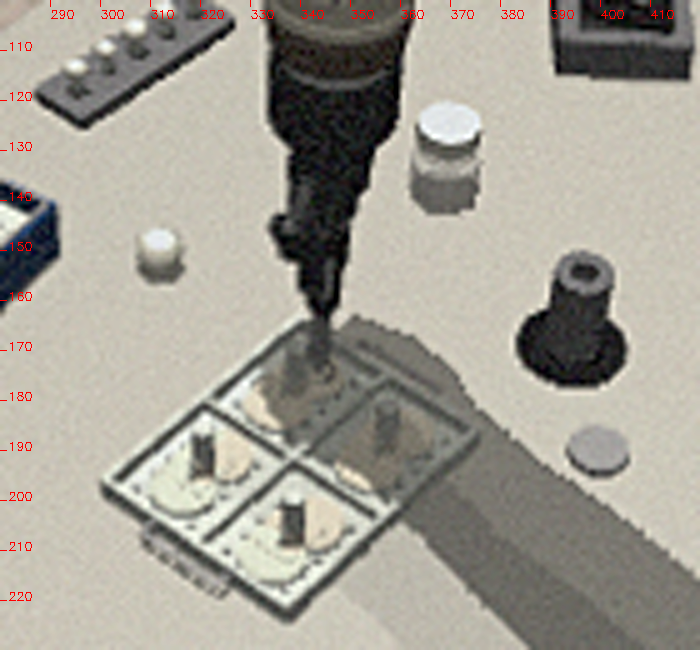

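The tip is within about 1 mm of the ring's middle. The force is about 3.5 N above the in-air reading, roughly 3 mm in. I'll add 0.6 mm to get closer to half way, check it, and hand in.

{"op": "arm_command", "data": {"translation": [[0,0,0.3],[0,0,0.6],[0,0,0.6],[0,0,0.6],[0,0,0.6],[0,0,0.6]], "yaw": [0,0,0,0,0,0], "gripper": [1,1,1,1,1,1]}}

```text
time_s: 25.37
eef_pos: [0.563, -0.1281, 0.0884]
tcp_rot: [-3.142, -0.0, -1.304]
force: [-0.9, -0.2, 4.1]
gripper_width: 0.236
```

Run:
```python
from h import *
fs=[]
for k in range(8):
    im=vision.camera('wrist'); s=sensors.get_state(); fs.append(np.r_[s['force'],s['eef_pos']])
print(np.mean(fs,0).round(4),np.std(fs,0).round(4),s['gripper_width'],s['tcp_rot'])
```

```text
[-0.8577  0.7913  3.5253  0.563  -0.1282  0.0884] [0.481  0.4804 0.8841 0.     0.     0.    ] 0.23576034199991516 [-3.14155972e+00  1.02723733e-06 -1.30357719e+00]
```

Contact force is now about 4.4 N, which is half way in, and the probe is still. Handing in.

```bash
python3 -c "
from bench import job_done
print(job_done())"
```

```text
the job is handed in; nothing more can be done
None
```

I finished and handed in the job at about 26 s. The hand-in reports no verdict, so the result below rests on my own checks.

- **Plates:** The marked plate is in the back right compartment and the plain one in the back left. Both were lowered at about 4–5 N on the wrist sensor and released. The pictures after release show them flat, square and with the notch to the front.
- **Probe:** I lifted the probe straight out of its holder and am holding it upright on the ring.
    - **Position:** The last pictures put the tip about 1 mm from the ring's middle. The tip's foot was hidden behind the nose at the end, so that is an estimate.
    - **Push:** The wrist force was about 3.5 N. With the in-air reading of about −0.9 N taken off, the contact force is about 4.4 N, or roughly 4 mm in. The readings scatter by about 0.9 N. The tool height also gives about 4 mm.
    - **Pose:** The position readings were steady to within 0.1 mm.
- **Rest of the bench:** I saw no sign of anything else having moved. The last top picture was partly blocked by the arm, so the right side of the tray was checked in the side and wrist pictures. The low jar, screwdriver and hip stem were not in the last enlarged views.

No check failed. The top camera's first tray position was about 3 mm off the wrist camera's in x; I used the wrist camera's.

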